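# Park the manifold's hold-down plate

## Robot

A 6-joint arm with a two-finger parallel gripper is mounted at the origin on a cart in front of the work surface, level with it; the furniture and walls round the work are solid. World frame = base frame: x ahead of the robot, y to its left, z up, the work surface at z = 0. Lengths are in m, angles in rad, forces in N, time in s.
With the tool pointing down it reaches from about 0.375 to 0.975 m from the base axis. Payload 3.8 kg.
Tool frame: the origin (TCP) lies at the very end of the fingers, on their centre line; the grasp point (between the pads) lies 19 mm behind it; y points along the fingers, x is the direction in which the jaws open and shut, and the axes are right-handed (so a half turn about y gives the same grasp; the last joint's range is limited). The gripper opens to 85 mm and grips with 20 to 120 N. Pads are 22 mm wide; open, the fingers measure 114 mm over their backs; the gripper's body (76 mm by 85 mm) begins 54 mm behind the grasp point. The pads swing forward as they close: fully open they stand 13 mm farther back than shut.
Start: joints at [1.138, 0.264, 1.604, -0, 1.274, -0.037], TCP at [0.26, 0.623, 0.231] pointing down, gripper open.
Joint ranges: [-2.63, 2.63], [-0.94, 2.18], [0.31, 2.57], [-1.31, 4.45], [0, 2.66], [-2.55, 2.55]. Speed limits (rad/s): [2.57, 2.57, 3.14, 3.14, 3.14, 3.14].

## Interface

Orientations are given as a rotation vector (axis times angle).
In Python, from workcell import bot, cams gives the robot as it stands.
- The arm moves only by the tool play_rows, never from a script. Its argument "motion" is a list of rows, each a list of 2 entries, a list of its own where there are three numbers: the shift along the world's x, y, z normalised to -1 to 1, where 1 is 400 mm, then the turn, a rotation vector about the world's x, y, z normalised to -1 to 1, where 1 is pi/4 rad. In form: [[[tx, ty, tz], [ax, ay, az]], ...]. A call has 1 to 10 rows; each row is the pose to reach, as a shift and turn from the pose commanded when the call began; what a row does not reach only later rows make up. A row lasts 1/8 s, in which the tool goes at most 62.5 mm and 10.7 degrees, less where a joint would pass 70% of its speed; a pose out of reach is approached as far as the arm can. A call with a number of a shift or a turn outside -1 to 1 is refused whole. A call with a gripper value outside its range is refused whole. "gripper" is the closure, from 0 (fully open) to 1 (shut), set as the call begins (left out, the last holds). The fingers move at their own pace and stop on an object; "squeeze" is the grip in N (left out, the last holds). Time passes only in rows, so rows that repeat a pose let the fingers close. It gives the time, the measured TCP pose, the force and the opening at its end, in the units of the state.
- bot.read_state(): the state, without advancing time (a new reading comes with each control period).
- cams.read_camera(name): name is "scene" or "top" or "wrist"; returns (picture, depth): 480x640x3 uint8, red, green, blue; 480x640 float32, m along the optical axis (not along the pixel's ray), 0 where there is no reading.
- cams.calibration(name): a dict with "mtx" (3x3 intrinsics, pixels), "R" (3x3) and "t" (3): a world point X has camera coordinates R X + t; the wrist camera has in their place "tool_from_camera" (4x4, takes a point from camera to tool coordinates, whose origin is the TCP and whose axes are the tool frame's). Camera axes: x right, y down, z forward; pixel columns grow to the right and rows downward; lengths in m; the calibration is good to about 2 mm. The wrist camera is an equidistant fisheye: a pixel r from the principal point sees the ray r / f radians off the axis. A picture is of the moment at which its call begins: read the wrist's pose just before it. calibration takes no time and is no camera call.
- bot.finish_job(): hands the job in, once; it reports no verdict.
Trained networks look in the newest picture that a camera, given by its name, has taken for a name from the list of things; names that differ only in an ending like _2 or _b are one class to them, and where a whole thing is asked for, a point or a joint stands for the part that bears it (a point fixed in the world has none). Each returns a list of dicts, best first, with "conf" (0 to 1); they miss things now and then, are a little off and sometimes report something else, mostly with a low value. They report only what shows in the picture. A call takes as long as a camera call.
- cams.recognise(camera, label): "xyz" ([x, y, z] in m, in the coordinates of the camera as it stood for that picture, good to about 4 mm: the middle of the surface that is visible of it).
- cams.regions_of(camera, label): "mask" (480x640 bool, what is visible of it).
- cams.mark_of(camera, label): "xyz" ([x, y, z] in m, in the coordinates of the camera as it stood for that picture, good to about 4 mm: a listed point, or the origin of a listed thing).
The state is a dict: "time": time; "q": joint angles; "joint_vel": joint speeds; "joint_torque": joint torques, N m; "tool_pos": TCP position; "tcp_rot": TCP orientation; "wrist_force": force on the tool from outside, world axes, zero at the start; "torque": the same for the moment, N m; "width": opening from 0.0 (shut) to 1.0 (fully open).
Only numpy, scipy, OpenCV 4.12 (cv2) and the standard library are available. Lean on these libraries where they do the work, as an engineer would, in place of code of your own. Each camera call takes 0.05 s, during which the arm holds its last target.

## Task

Open the vacuum manifold for a filter change: take its hold-down plate by the handle, lift it straight up off the two dowels while keeping it level, and lower it gently onto the parking stand. It must lie flat inside the stand's four corner lips and hold the sensing pin down; leave the things round about where they are.

Things in the scene. Friction and masses are not known exactly. Their poses are not given: they have to be found in the camera images.
- manifold: Vacuum manifold, fixed: grey block 112 x 172 x 45 mm, hose barb on its +y end (to 111 mm from the centre), black gasket face on top. Two upright 10 mm steel dowels with chamfered tips rise 28 mm above the top face at y = -62 and +62 mm on its own y axis. Origin: centre of its underside, on the desk; z up, y along its length.
- plate: Loose aluminium hold-down plate, 100 (x) x 160 (y) x 12 (z) mm, about 0.45 kg, balanced, same either way round; 24 dark marks, black bridge handle, two 11 mm holes at y = -62 and +62 mm. Starts flat on the manifold, axes aligned, dowels through its holes with 1 mm total play and 16 mm above its top face. Origin: centre of its underside; z up.
- plate_handle (a point): Middle of the plate's handle bar, 50 mm above the plate's underside (38 mm above its top face). Bar 14 mm wide (plate's x), 14 mm high, 80 mm long (plate's y), on two legs at y = -34 and +34 mm, each 12 mm long in y; 31 mm free height under the bar between the legs. Axes as the plate's.
- stand: Parking stand, fixed: grey slab 130 x 190 x 18 mm with four white L-shaped corner lips 7 mm above its flat top. The pocket between them is 112 (x) x 172 (y) mm, 6 mm to spare on each side of the plate. Black sensor plug on its +y end (to 119 mm from the centre). Origin: centre of its underside, on the desk; z up, y along its length. Stand and manifold may swap sides.
- stand_bed (a point): Centre of the stand's flat top, 18 mm above the desk; axes as the stand's. A plate lying home has its underside centre here.
- pin_top (a point): Top of the sensing pin, a 10 mm steel spring plunger in the stand's top, 42 mm from its centre towards +y of the stand; 6 mm above the stand's top when free, flush with it when pressed down by a plate lying flat.
- sense_pin (a joint): Travel of the sensing pin in m: 0 free (up), grows as it is pressed down, about 0.006 when flush with the stand's top, stop at 0.008. Spring force 0.6 N at the start, 1.8 N when flush, so the plate's own weight holds it down.
- reagent_c: Bystander: small white round bottle with a red cap, 40 x 40 x 85 mm, standing behind the work. Origin: centre of its underside.
- petri_dish_1: Bystander: round dish with a pink filling, 58 mm across, 15 mm high, behind the work. Origin: centre of its underside.
- bench_timer: Bystander: white wedge-shaped timer, 66 x 72 x 28 mm, at the left of the work. Origin: centre of its underside.
- monitor: Fixed computer monitor at the back right, turned towards the work; a slab about 400 x 430 x 50 mm leaning back, its lower edge about 0.1 m and its upper edge about 0.5 m above the desk. Its nearest corner is at its right, about 0.54 m ahead of the robot base and 0.30 m to the right of it: come round in front of it. Origin: centre of its foot, on the desk.

How it is judged:
By the outcome, as a careful person would: the job done as asked, in the order asked, and still so for the second after the job is handed in, with the robot touching nothing.
It also fails if it takes over 48 s, if anything falls off the work surface, if the arm or the gripper's body presses on something with over 40 N, if the wrist force passes 120 N, or if a joint passes its speed limit or range.

## Working session

There is one attempt and no reset: what is moved stays moved. The work goes in short steps, Python scripts to look and compute and a tool call to move; the robot and the scene stay as the last step left them, time stands still between calls to the robot, and variables do not carry over. Pictures are saved under pics/ and viewed, and the job is handed in when it is done.

Besides the shell and the picture viewer there is one more tool, called after "Request:" as name(argument=value, ...) on one line, values as JSON. play_rows: Moves the arm, as the interface text tells. Its arguments: {"type":"object","properties":{"motion":{"type":"array","items":{"type":"array"}},"gripper":{"type":"number"},"squeeze":{"type":"number"}},"required":["motion"]}

```bash
mkdir -p pics; ls; cat > h.py <<'E'
import numpy as np, cv2
from workcell import bot, cams
from scipy.spatial.transform import Rotation as Ro
def toworld(cam,p,st=None):
    c=cams.calibration(cam); p=np.asarray(p,float)
    if 'R' in c: return (p-np.array(c['t']))@np.array(c['R'])
    T=np.array(c['tool_from_camera']); st=st or bot.read_state()
    q=p@T[:3,:3].T+T[:3,3]
    return q@Ro.from_rotvec(st['tcp_rot']).as_matrix().T+np.array(st['tool_pos'])
def save(im,n): cv2.imwrite('pics/'+n+'.png',im[:,:,::-1])
def depthworld(cam,depth):
    c=cams.calibration(cam);K=np.array(c['mtx'])
    v,u=np.mgrid[:480,:640]
    p=np.stack([(u-K[0,2])/K[0,0]*depth,(v-K[1,2])/K[1,1]*depth,depth],-1)
    return toworld(cam,p)
E
python3 - <<'E'
from h import *
st=bot.read_state(); print({k:np.round(v,3) for k,v in st.items()})
for c in ['scene','top']:
    im,d=cams.read_camera(c); save(im,c+'0'); np.savez(c+'0.npz',im=im,d=d)
    for l in ['plate_handle','plate','manifold','stand','stand_bed','pin_top','reagent_c','petri_dish_1','bench_timer']:
        r=cams.mark_of(c,l); print(c,l,[(np.round(toworld(c,x['xyz']),3),round(x['conf'],2)) for x in r[:2]])
E
```

```text
pics
{'time': np.float64(0.0), 'q': array([ 1.138,  0.265,  1.605,  0.   ,  1.274, -0.037]), 'joint_vel': array([-0.002, -0.001,  0.001, -0.   ,  0.   , -0.   ]), 'joint_torque': array([-2.0000e-03, -5.1512e+01, -3.6730e+01, -0.0000e+00,  1.3000e-02,
       -0.0000e+00]), 'tool_pos': array([0.26 , 0.622, 0.23 ]), 'tcp_rot': array([-1.372, -0.911,  0.915]), 'wrist_force': array([ 0.339, -0.755,  0.019]), 'torque': array([ 0.011,  0.025, -0.029]), 'width': np.float64(0.997)}
scene plate_handle [(array([0.502, 0.332, 0.096]), 0.67)]
scene plate [(array([0.497, 0.331, 0.05 ]), 0.71)]
scene manifold [(array([ 0.502,  0.332, -0.002]), 0.9)]
scene stand [(array([ 0.506, -0.055,  0.001]), 0.81)]
scene stand_bed [(array([ 0.504, -0.053,  0.016]), 0.66)]
scene pin_top [(array([0.665, 0.048, 0.001]), 0.32)]
scene reagent_c [(array([ 0.656,  0.139, -0.   ]), 0.89)]
scene petri_dish_1 [(array([0.665, 0.046, 0.002]), 0.79), (array([0.5  , 0.331, 0.003]), 0.6)]
scene bench_timer [(array([0.501, 0.54 , 0.   ]), 0.67)]
top plate_handle [(array([0.497, 0.335, 0.094]), 0.8)]
top plate [(array([0.496, 0.331, 0.045]), 0.93)]
top manifold []
top stand [(array([ 0.501, -0.053, -0.002]), 0.7)]
top stand_bed [(array([ 0.504, -0.05 ,  0.019]), 0.9)]
top pin_top []
top reagent_c [(array([ 0.651,  0.141, -0.001]), 0.53)]
top petri_dish_1 [(array([0.663, 0.047, 0.001]), 0.4)]
top bench_timer [(array([0.503, 0.549, 0.001]), 0.89), (array([0.664, 0.046, 0.002]), 0.66)]
```

View pics/scene0.png

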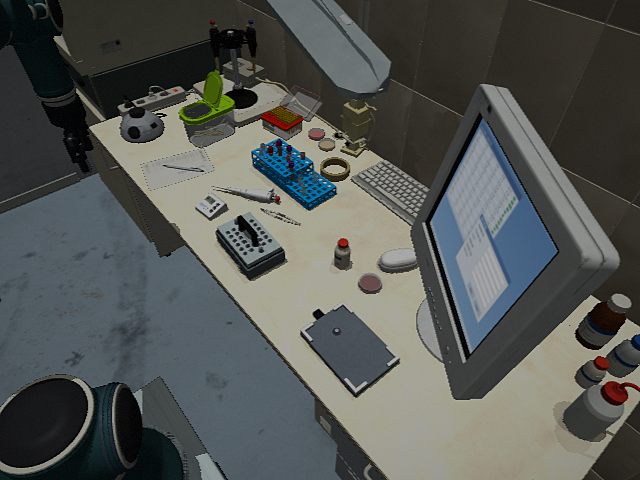

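View pics/top0.png

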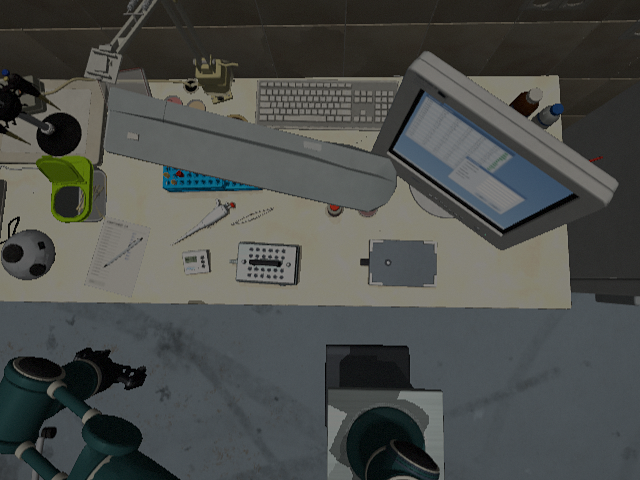

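```bash
python3 - <<'E'
from h import *
for c in ['scene','top']:
    z=np.load(c+'0.npz'); W=depthworld(c,z['d'])
    x,y,h=W[...,0],W[...,1],W[...,2]; ok=z['d']>0
    for n,cx,cy,r,lo,hi in [('bar',.5,.332,.12,.08,.11),('platetop',.5,.332,.14,.05,.066),('standtop',.503,-.052,.13,.012,.022)]:
        m=ok&(abs(x-cx)<r)&(abs(y-cy)<r)&(h>lo)&(h<hi)
        P=W[m]; 
        if len(P)<10: print(c,n,len(P)); continue
        (ctr,sz,a)=cv2.minAreaRect((P[:,:2]*1000).astype(np.float32))
        ax=np.linalg.svd(P[:,:2]-P[:,:2].mean(0),full_matrices=False)[2][0]
        print(c,n,len(P),np.round(ctr,1),np.round(sz,1),round(a,1),'pca',np.degrees(np.arctan2(ax[1],ax[0])).round(1),'z',np.median(P[:,2]).round(4), P.mean(0).round(4))
    m=ok&(h>.12)&(x>.3)&(y>-.2)&(y<.75)&(x<.8)
    P=W[m]; print(c,'high',len(P),P.min(0).round(3) if len(P) else '',P.max(0).round(3) if len(P) else '')
    for yy in np.arange(-.2,.7,.1):
        s=P[(abs(P[:,1]-yy)<.05)]
        if len(s): print(round(yy,1),'xmin',s[:,0].min().round(3),'z',s[:,2].min().round(3),s[:,2].max().round(3))
r=[cams.regions_of('top',l) for l in ['plate','stand']]
for q in r: print([(x['conf'],cv2.minAreaRect(np.argwhere(x['mask'])[:,::-1].astype(np.float32))) for x in q])
E
```

```text
scene bar 190 [497.2 329.3] [83.2 14. ] 86.5 pca -92.2 z 0.1018 [0.4957 0.3241 0.0991]
scene platetop 1605 [498.2 330.9] [164.8 102.1] 87.0 pca -89.6 z 0.0584 [0.4933 0.3203 0.0582]
scene standtop 4053 [503.3 -39.8] [214.  130.8] 88.6 pca -91.2 z 0.0194 [ 0.4999 -0.0548  0.0192]
scene high 21959 [ 0.3  -0.2   0.12] [0.8   0.612 0.611]
-0.2 xmin 0.604 z 0.12 0.501
-0.1 xmin 0.643 z 0.12 0.502
0.0 xmin 0.588 z 0.12 0.572
0.1 xmin 0.567 z 0.53 0.595
0.2 xmin 0.579 z 0.55 0.611
0.3 xmin 0.598 z 0.568 0.61
0.4 xmin 0.618 z 0.584 0.594
0.6 xmin 0.3 z 0.535 0.603
top bar 165 [498.  330.8] [79.3 13.8] 87.1 pca -93.4 z 0.1021 [0.4978 0.3291 0.1014]
top platetop 1891 [498.2 330.8] [162.1 100. ] 86.8 pca -93.1 z 0.0577 [0.4977 0.3299 0.0577]
top standtop 2722 [503.5 -39.8] [211.8 130. ] 88.7 pca -92.0 z 0.018 [ 0.5025 -0.0497  0.0179]
top high 32608 [ 0.3  -0.2   0.12] [0.8   0.687 0.667]
-0.2 xmin 0.603 z 0.121 0.501
-0.1 xmin 0.642 z 0.12 0.501
0.0 xmin 0.59 z 0.121 0.571
0.1 xmin 0.568 z 0.536 0.595
0.2 xmin 0.579 z 0.551 0.613
0.3 xmin 0.599 z 0.566 0.631
0.4 xmin 0.619 z 0.585 0.649
0.5 xmin 0.639 z 0.599 0.667
0.6 xmin 0.3 z 0.54 0.626
[(0.6, ((266.35223388671875, 262.694091796875), (58.63311767578125, 37.56996154785156), 2.2906100749969482))]
[(0.78, ((398.8120422363281, 262.39154052734375), (75.7319564819336, 46.06831359863281), 1.6846845149993896))]
```

```bash
python3 - <<'E'
from h import *
st=bot.read_state(); R=Ro.from_rotvec(st['tcp_rot']).as_matrix(); print(R.round(3))
print(np.array(cams.calibration('wrist')['tool_from_camera']).round(3),cams.calibration('wrist')['mtx'])
for psi in (-3.1,):
  for s in (1,-1):
    x=s*np.array([np.cos(np.radians(psi)),np.sin(np.radians(psi)),0]);y=np.array([0,0,-1.]);z=np.cross(x,y)
    Rt=np.stack([x,y,z],1); rv=Ro.from_matrix(Rt@R.T).as_rotvec(); print(s,rv,rv/(np.pi/4))
print((np.array([.498,.331,.2])-st['tool_pos'])/.4)
E
```

```text
[[ 0.386 -0.    -0.923]
 [ 0.923  0.     0.386]
 [ 0.    -1.     0.   ]]
[[ 1.    -0.001  0.     0.   ]
 [-0.    -0.32   0.947 -0.144]
 [-0.001 -0.947 -0.32   0.083]
 [ 0.     0.     0.     1.   ]] [[371.64829954   0.         315.44146785]
 [  0.         371.64829954 236.1153508 ]
 [  0.           0.           1.        ]]
1 [-2.94938312e-05 -4.62696547e-06 -1.22905262e+00] [-3.75527123e-05 -5.89123541e-06 -1.56487840e+00]
-1 [ 5.08092374e-06 -3.23875136e-05  1.91254003e+00] [ 6.46923303e-06 -4.12370631e-05  2.43512160e+00]
[ 0.59434133 -0.72951785 -0.07821167]
```

Request:
play_rows(motion=[[[0.07,-0.09,0],[0,0,-0.15]],[[0.19,-0.23,0],[0,0,-0.35]],[[0.31,-0.38,0],[0,0,-0.55]],[[0.43,-0.53,0],[0,0,-0.75]],[[0.53,-0.65,-0.03],[0,0,-0.9]],[[0.58,-0.71,-0.06],[0,0,-1]],[[0.595,-0.73,-0.075],[0,0,-1]]], gripper=0, squeeze=80)

```text
time: 1.98
tool_pos: [0.4999, 0.328, 0.2007]
tcp_rot: [-1.55, -0.303, 0.303]
wrist_force: [-1.0, 0.5, -0.3]
width: 1.002
```

Request:
play_rows(motion=[[[0,0,0],[0,0,-0.2]],[[0,0,0],[0,0,-0.4]],[[0,0,0],[0,0,-0.56]],[[0,0,0],[0,0,-0.565]],[[0,0,0],[0,0,-0.565]]])

```text
time: 2.6
tool_pos: [0.4979, 0.3313, 0.2013]
tcp_rot: [-1.57, 0.04, -0.04]
wrist_force: [-1.1, 0.4, -0.1]
width: 1.004
```

```bash
cat >look.py <<'E'
from h import *
import sys
st=bot.read_state(); print(st['time'],np.round(st['tool_pos'],4),np.round(Ro.from_rotvec(st['tcp_rot']).as_matrix(),4).tolist(),np.round(st['q'],3),np.round(st['wrist_force'],2),st['width'])
im,d=cams.read_camera('wrist'); save(im,sys.argv[1]); np.savez(sys.argv[1]+'.npz',im=im,d=d,pos=st['tool_pos'],rot=st['tcp_rot'])
for l in sys.argv[2:]:
    print(l,[(np.round(toworld('wrist',x['xyz'],st),4),round(x['conf'],2)) for x in cams.mark_of('wrist',l)[:2]])
E
python3 look.py w1 plate plate_handle manifold stand stand_bed pin_top
```

```text
2.6 [0.4979 0.3313 0.2013] [[0.9987, -0.0002, 0.0513], [-0.0513, 0.0002, 0.9987], [-0.0002, -1.0, 0.0002]] [0.545 0.14  1.807 0.    1.194 0.596] [-1.08  0.41 -0.05] 1.003879230672836
plate [(array([0.4967, 0.3356, 0.0454]), 0.94)]
plate_handle [(array([0.4948, 0.3359, 0.0999]), 0.9)]
manifold []
stand []
stand_bed []
pin_top []
```

View pics/w1.png

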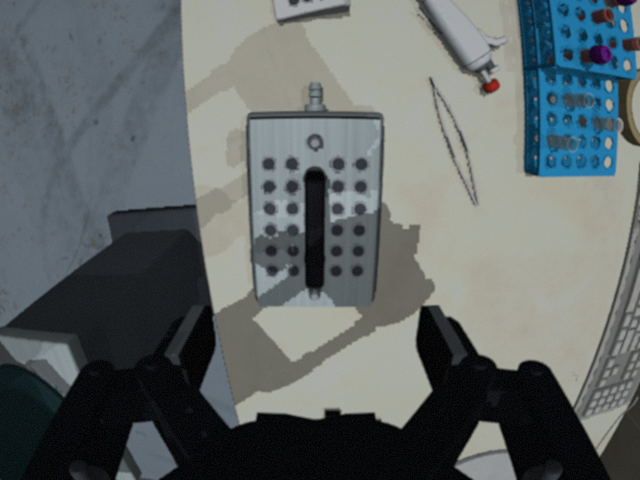

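```bash
cat >> h.py <<'E'
def fishworld(f):
    z=np.load(f); d=z['d']; K=np.array(cams.calibration('wrist')['mtx'])
    v,u=np.mgrid[:480,:640]; a=(u-K[0,2])/K[0,0]; b=(v-K[1,2])/K[1,1]
    r=np.hypot(a,b)+1e-9; k=np.tan(np.minimum(r,1.5))/r
    p=np.stack([a*k*d,b*k*d,d],-1)
    return z['im'],d,toworld('wrist',p,dict(tool_pos=z['pos'],tcp_rot=z['rot']))
def rects(W,d,L):
    x,y,h=W[...,0],W[...,1],W[...,2]
    for n,cx,cy,r,lo,hi in L:
        m=(d>0)&(abs(x-cx)<r)&(abs(y-cy)<r)&(h>lo)&(h<hi); P=W[m]
        if len(P)<10: print(n,len(P)); continue
        A=np.c_[P[:,:2]-P[:,:2].mean(0),np.ones(len(P))]; s=np.linalg.lstsq(A,P[:,2],rcond=None)[0]
        print(n,len(P),[np.round(q,1) for q in cv2.minAreaRect((P[:,:2]*1000).astype(np.float32))],'z',np.median(P[:,2]).round(4),'tilt mm/m',(s[:2]*1000).round(1))
E
python3 - <<'E'
from h import *
im,d,W=fishworld('w1.npz')
rects(W,d,[('bar',.498,.332,.06,.09,.11),('plate',.498,.332,.1,.05,.066),('mani',.498,.332,.15,.04,.048),('stand',.503,-.052,.15,.012,.022)])
E
```

```text
bar 2186 [array([497.1, 332.5]), array([79.1, 13.8]), np.float64(86.6)] z 0.1029 tilt mm/m [-6.6 -8.2]
plate 20452 [array([496.7, 331.5]), array([160.6, 100.9]), np.float64(86.9)] z 0.0584 tilt mm/m [ 0.2 -0.2]
mani 1960 [array([496.7, 333.1]), array([170.4, 112.2]), np.float64(86.7)] z 0.0426 tilt mm/m [ 1.7 11.8]
stand 44 [array([503.8,  68.3]), array([20.4,  5.6]), np.float64(10.3)] z 0.0139 tilt mm/m [-49.1   7.9]
```

Request:
play_rows(motion=[[[0,0,-0.06],[0,0,0]],[[-0.001,0,-0.15],[0,0,0]],[[-0.0015,0,-0.24],[0,0,0]],[[-0.0015,0,-0.29],[0,0,0]],[[-0.0015,0,-0.312],[0,0,0]],[[-0.0015,0,-0.312],[0,0,0]]])

```text
time: 3.7
tool_pos: [0.4979, 0.3309, 0.0766]
tcp_rot: [-1.57, 0.043, -0.043]
wrist_force: [0.8, 0.3, 0.3]
width: 0.997
```

```bash
python3 look.py w2 plate_handle; python3 - <<'E'
from h import *
im,d,W=fishworld('w2.npz')
rects(W,d,[('bar',.498,.332,.05,.09,.11),('plate',.498,.332,.1,.05,.066)])
E
```

```text
3.7 [0.4979 0.3309 0.0766] [[0.9985, 0.0, 0.0541], [-0.0541, -0.0, 0.9985], [0.0, -1.0, -0.0]] [ 0.545  0.26   1.914 -0.     0.968  0.599] [0.83 0.35 0.31] 0.9972763675837252
plate_handle [(array([0.4962, 0.3363, 0.0964]), 0.65), (array([0.6628, 0.05  , 0.0068]), 0.46)]
bar 8551 [array([498.8, 334.1]), array([88.1, 71.9]), np.float64(32.2)] z 0.1029 tilt mm/m [ -0.9 -14. ]
plate 50024 [array([496.6, 331.3]), array([161.3, 101.1]), np.float64(86.9)] z 0.0584 tilt mm/m [ 0.1 -0.4]
```

View pics/w2.png

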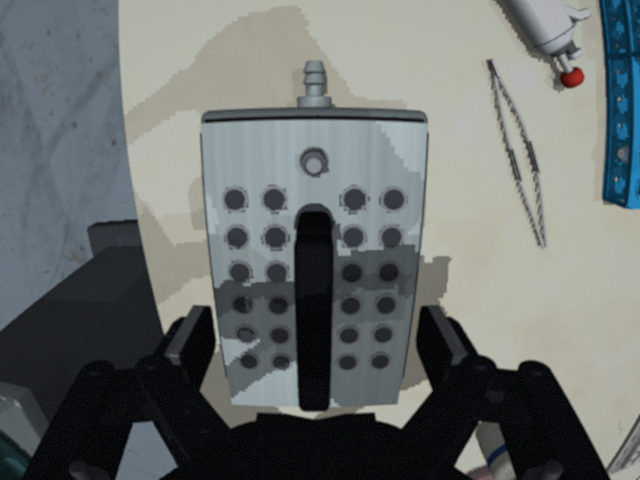

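Request:
play_rows(motion=[[[0,0,0],[0,0,0]],[[0,0,0],[0,0,0]],[[0,0,0],[0,0,0]],[[0,0,0],[0,0,0]],[[0,0,0],[0,0,0]],[[0,0,0],[0,0,0]],[[0,0,0],[0,0,0]],[[0,0,0],[0,0,0]]], gripper=1, squeeze=90)

```text
time: 4.8
tool_pos: [0.4976, 0.3309, 0.0769]
tcp_rot: [-1.57, 0.043, -0.042]
wrist_force: [-2.1, -0.8, 4.7]
width: 0.144
```

```bash
python3 look.py w3; python3 - <<'E'
from h import *
print(bot.read_state()['torque'])
E
```

```text
4.8 [0.4976 0.3309 0.0769] [[0.9985, -0.0001, 0.0541], [-0.0541, 0.0001, 0.9985], [-0.0001, -1.0, 0.0001]] [0.545 0.26  1.914 0.    0.968 0.599] [-2.11 -0.83  4.74] 0.1444682284950498
[-0.1194267   0.37696113  0.00867604]
```

View pics/w3.png

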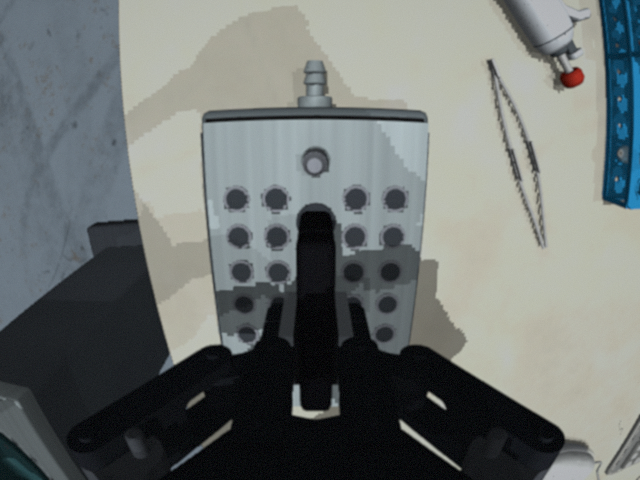

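Request:
play_rows(motion=[[[0,0,0.005],[0,0,0]],[[0,0,0.012],[0,0,0]],[[0,0,0.02],[0,0,0]],[[0,0,0.028],[0,0,0]],[[0,0,0.03],[0,0,0]],[[0,0,0.03],[0,0,0]]])

```text
time: 5.6
tool_pos: [0.4976, 0.3307, 0.0885]
tcp_rot: [-1.57, 0.043, -0.043]
wrist_force: [-0.9, -1.1, -5.2]
width: 0.149
```

```bash
python3 look.py w4; python3 - <<'E'
from h import *
print(bot.read_state()['torque'])
im,d,W=fishworld('w4.npz')
rects(W,d,[('plate',.498,.332,.1,.058,.08)])
E
```

```text
5.6 [0.4976 0.3307 0.0885] [[0.9985, -0.0001, 0.0541], [-0.0541, -0.0001, 0.9985], [-0.0, -1.0, -0.0001]] [ 0.545  0.246  1.906 -0.     0.989  0.599] [-0.87 -1.07 -5.18] 0.14891368595331864
[ 0.02032081 -0.01043562 -0.02234871]
plate 39398 [array([497.2, 331.4]), array([160.8, 101.3]), np.float64(86.9)] z 0.07 tilt mm/m [ 0.7 -2. ]
```

View pics/w4.png

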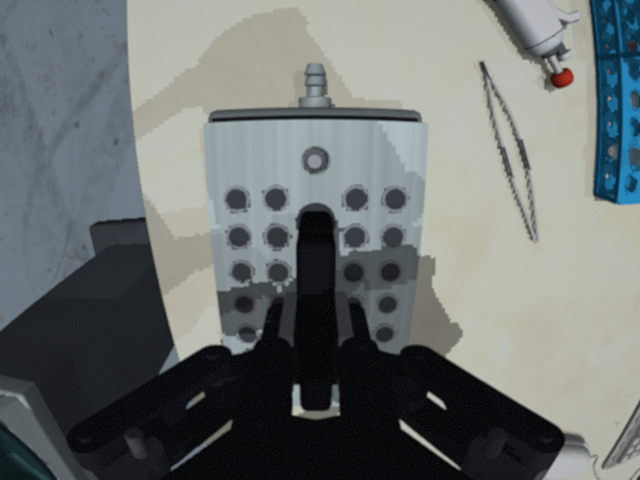

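Request:
play_rows(motion=[[[0,0,0.01],[0,0,0]],[[0,0,0.025],[0,0,0]],[[0,0,0.045],[0,0,0]],[[0,0,0.07],[0,0,0]],[[0,0,0.1],[0,0,0]],[[0,0,0.14],[0,0,0]],[[0,0,0.18],[0,0,0]],[[0,0,0.21],[0,0,0]],[[0,0,0.22],[0,0,0]],[[0,0,0.22],[0,0,0]]])

```text
time: 6.9
tool_pos: [0.4977, 0.3308, 0.1767]
tcp_rot: [-1.57, 0.042, -0.043]
wrist_force: [0.1, 0.6, -5.5]
width: 0.146
```

```bash
python3 look.py w5 stand_bed stand; python3 - <<'E'
from h import *
im,d,W=fishworld('w5.npz')
rects(W,d,[('plate',.498,.332,.1,.14,.17)])
E
```

```text
6.9 [0.4977 0.3308 0.1767] [[0.9985, 0.0002, 0.0542], [-0.0542, 0.0002, 0.9985], [0.0002, -1.0, 0.0002]] [0.545 0.159 1.834 0.    1.149 0.599] [ 0.07  0.59 -5.54] 0.14646277524083626
stand_bed []
stand []
plate 39102 [array([497.3, 331.6]), array([160.4, 101. ]), np.float64(86.8)] z 0.1581 tilt mm/m [ 0.6 -2.7]
```

View pics/w5.png

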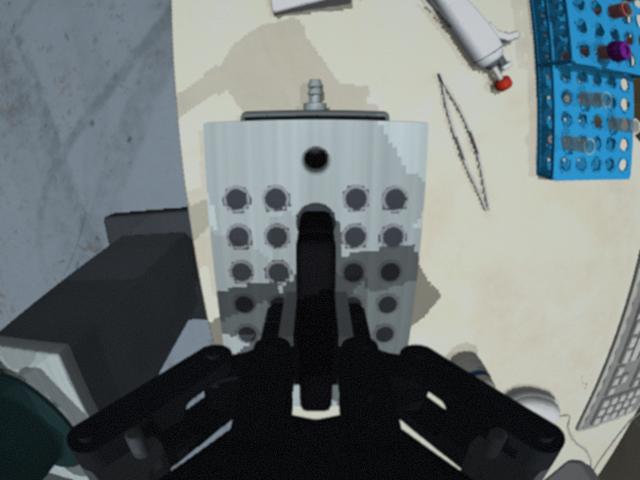

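Request:
play_rows(motion=[[[0,-0.03,0],[0,0,0]],[[0.002,-0.09,0],[0,0,0.01]],[[0.004,-0.18,0],[0,0,0.02]],[[0.006,-0.28,0],[0,0,0.03]],[[0.008,-0.39,0],[0,0,0.04]],[[0.01,-0.5,0],[0,0,0.04]],[[0.0125,-0.61,0],[0,0,0.04]],[[0.0125,-0.71,0],[0,0,0.04]],[[0.0125,-0.8,0],[0,0,0.04]],[[0.0125,-0.87,0],[0,0,0.04]]])

```text
time: 8.3
tool_pos: [0.5018, -0.0193, 0.1762]
tcp_rot: [-1.571, 0.019, -0.018]
wrist_force: [-0.4, 1.1, -4.9]
width: 0.147
```

Request:
play_rows(motion=[[[0,-0.05,0],[0,0,0]],[[0,-0.075,0],[0,0,0]],[[0,-0.085,0],[0,0,0]],[[0,-0.0865,0],[0,0,0]],[[0,-0.0865,0],[0,0,0]]])

```text
time: 8.93
tool_pos: [0.5026, -0.0512, 0.1764]
tcp_rot: [-1.57, 0.017, -0.017]
wrist_force: [0.8, 0.4, -5.1]
width: 0.142
```

```bash
python3 look.py w6 stand_bed stand; python3 - <<'E'
from h import *
im,d,W=fishworld('w6.npz')
L=[('plate',.503,-.052,.1,.14,.17),('stand',.503,-.052,.13,.012,.022)]
rects(W,d,L)
for c in ['top','scene']:
    im,d=cams.read_camera(c); save(im,c+'1'); np.savez(c+'1.npz',im=im,d=d)
    print(c);rects(depthworld(c,d),d,L)
E
```

```text
8.925 [ 0.5026 -0.0512  0.1764] [[0.9998, -0.0001, 0.022], [-0.022, 0.0003, 0.9998], [-0.0001, -1.0, 0.0003]] [-0.151 -0.016  2.022  0.     1.136 -0.129] [ 0.75  0.36 -5.15] 0.14162825085649952
stand_bed []
stand [(array([ 0.5003, -0.0065,  0.0273]), 0.39)]
plate 39094 [array([502.2, -50.6]), array([160.8, 100.9]), np.float64(88.7)] z 0.1579 tilt mm/m [ 0.3 -2.3]
stand 3202 [array([566.3, -35.8]), array([ 85.5, 288.7]), np.float64(42.6)] z 0.0189 tilt mm/m [ -2.7 -78. ]
top
plate 1238 [array([503.4, -50.8]), array([160.2, 100. ]), np.float64(88.7)] z 0.1569 tilt mm/m [-0.1 -5.2]
stand 611 [array([503.7, -37.4]), array([206.7, 130. ]), np.float64(89.1)] z 0.0179 tilt mm/m [-0.4 -6.2]
scene
plate 2744 [array([503.6, -51.1]), array([162. , 101.6]), np.float64(89.1)] z 0.1582 tilt mm/m [19.8  6.7]
stand 2892 [array([502.3, -40.2]), array([214.1, 129.5]), np.float64(89.0)] z 0.0193 tilt mm/m [ 5.  -1.2]
```

View pics/w6.png

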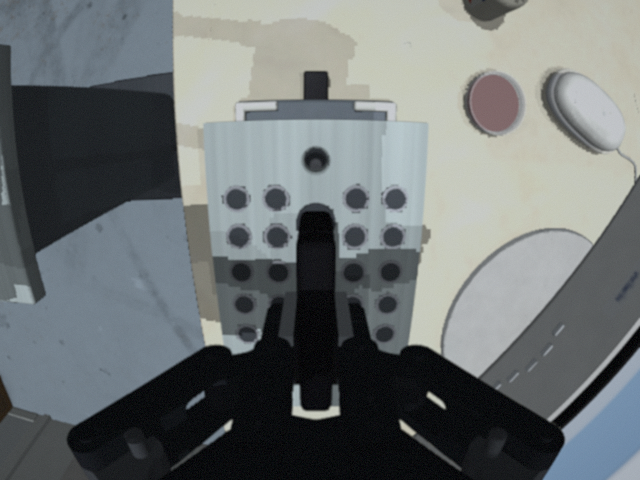

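View pics/scene1.png

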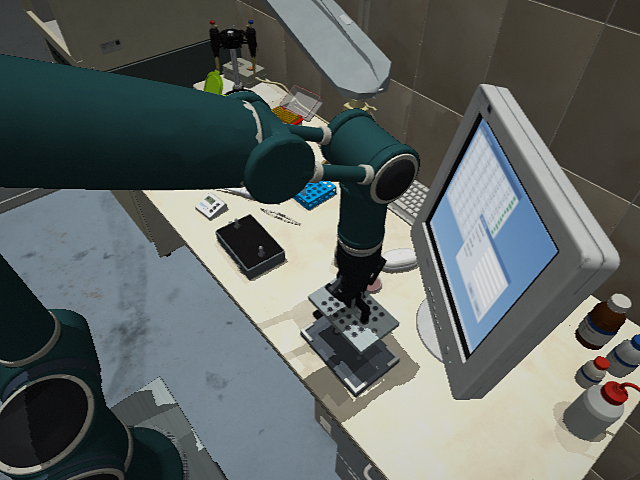

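Request:
play_rows(motion=[[[0,-0.001,-0.02],[0,0,0]],[[0,-0.002,-0.06],[0,0,0]],[[0,-0.002,-0.11],[0,0,0]],[[0,-0.002,-0.16],[0,0,0]],[[0,-0.002,-0.205],[0,0,0]],[[0,-0.002,-0.24],[0,0,0]],[[0,-0.002,-0.26],[0,0,0]],[[0,-0.002,-0.27],[0,0,0]],[[0,-0.002,-0.272],[0,0,0]]])

```text
time: 10.3
tool_pos: [0.503, -0.0526, 0.0679]
tcp_rot: [-1.571, 0.017, -0.018]
wrist_force: [-0.8, -0.2, -4.9]
width: 0.144
```

```bash
python3 look.py w7; python3 - <<'E'
from h import *
im,d,W=fishworld('w7.npz')
rects(W,d,[('plate',.503,-.052,.1,.04,.06)])
im,d=cams.read_camera('scene'); save(im[230:430,250:450].repeat(3,0).repeat(3,1),'scene2')
E
```

```text
10.3 [ 0.503  -0.0526  0.0679] [[0.9997, 0.0005, 0.0227], [-0.0227, -0.0001, 0.9997], [0.0005, -1.0, -0.0001]] [-0.154  0.11   2.114  0.     0.917 -0.131] [-0.82 -0.21 -4.92] 0.14400357784703427
plate 39033 [array([502.7, -52. ]), array([160.7, 100.9]), np.float64(88.6)] z 0.0494 tilt mm/m [ 1.6 -2.8]
```

View pics/w7.png

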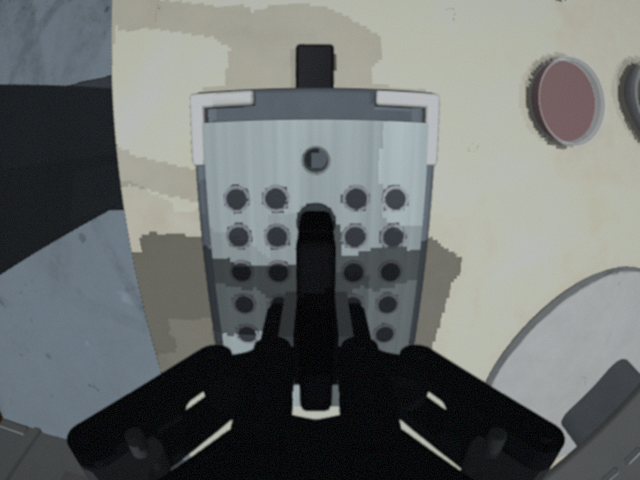

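View pics/scene2.png

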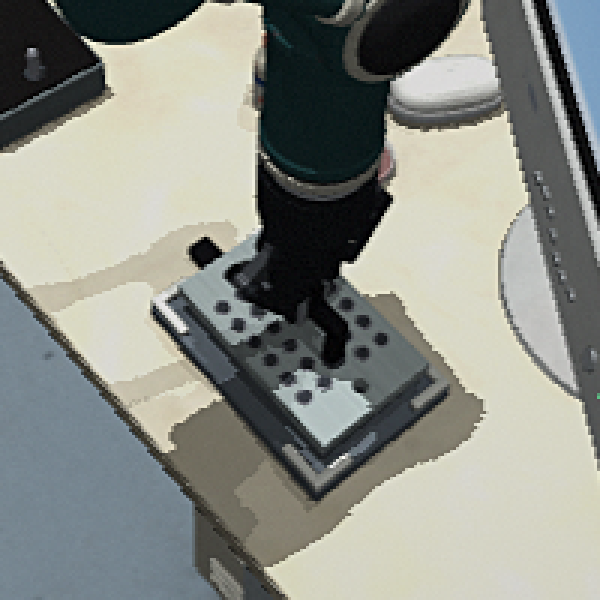

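Request:
play_rows(motion=[[[0,0,-0.005],[0,0,0]],[[0,0,-0.011],[0,0,0]],[[0,0,-0.017],[0,0,0]],[[0,0,-0.023],[0,0,0]],[[0,0,-0.029],[0,0,0]],[[0,0,-0.034],[0,0,0]],[[0,0,-0.038],[0,0,0]],[[0,0,-0.041],[0,0,0]],[[0,0,-0.041],[0,0,0]]])

```text
time: 11.52
tool_pos: [0.5027, -0.0526, 0.0513]
tcp_rot: [-1.571, 0.018, -0.018]
wrist_force: [-1.2, -0.8, -4.5]
width: 0.143
```

```bash
python3 look.py w8; python3 - <<'E'
from h import *
print(bot.read_state()['torque'])
im,d,W=fishworld('w8.npz')
rects(W,d,[('plate',.503,-.052,.1,.028,.045)])
E
```

```text
11.525 [ 0.5027 -0.0526  0.0513] [[0.9997, 0.0, 0.0227], [-0.0227, -0.0001, 0.9997], [0.0, -1.0, -0.0001]] [-0.154  0.133  2.125 -0.     0.884 -0.131] [-1.18 -0.82 -4.47] 0.14285944991828545
[0.00946071 0.12856636 0.05157939]
plate 39049 [array([504.7, -45.8]), array([172.6, 121. ]), np.float64(89.6)] z 0.0329 tilt mm/m [ 0.2 -1.3]
```

View pics/w8.png

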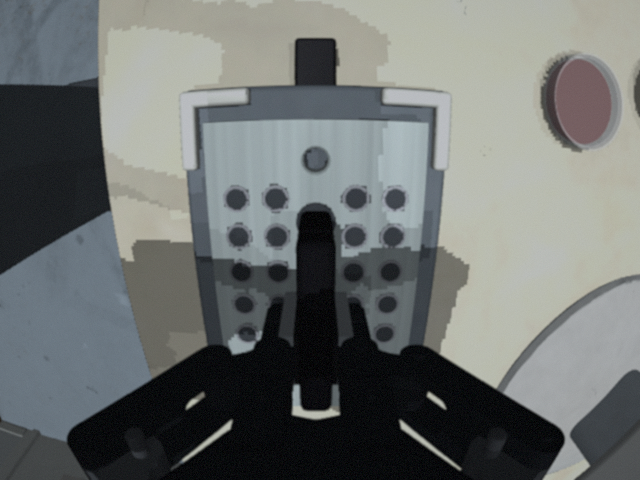

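Request:
play_rows(motion=[[[0,0,-0.001],[0,0,0]],[[0,0,-0.002],[0,0,0]],[[0,0,-0.003],[0,0,0]],[[0,0,-0.0035],[0,0,0]],[[0,0,-0.004],[0,0,0]],[[0,0,-0.004],[0,0,0]]])

```text
time: 12.32
tool_pos: [0.5027, -0.0525, 0.0499]
tcp_rot: [-1.571, 0.018, -0.018]
wrist_force: [-0.9, 0.1, -1.1]
width: 0.145
```

```bash
python3 look.py w9; python3 - <<'E'
from h import *
print(bot.read_state()['torque'])
im,d,W=fishworld('w9.npz')
rects(W,d,[('plate',.503,-.052,.1,.028,.038)])
E
```

```text
12.325 [ 0.5027 -0.0525  0.0499] [[0.9997, 0.0001, 0.0227], [-0.0227, 0.0, 0.9997], [0.0001, -1.0, 0.0]] [-0.153  0.135  2.126  0.     0.881 -0.131] [-0.93  0.15 -1.1 ] 0.1452555198839381
[0.10321869 0.19693987 0.04013059]
plate 38937 [array([497.4, -45.5]), array([173.5, 111. ]), np.float64(88.7)] z 0.0314 tilt mm/m [ 0.2 -2.5]
```

Request:
play_rows(motion=[[[0,0,-0.001],[0,0,0]],[[0,0,-0.001],[0,0,0]],[[0,0,-0.001],[0,0,0]]])

```text
time: 12.75
tool_pos: [0.5027, -0.0525, 0.0499]
tcp_rot: [-1.571, 0.018, -0.018]
wrist_force: [-5.6, 0.9, 5.8]
width: 0.143
```

Request:
play_rows(motion=[[[0,0,0],[0,0,0]],[[0,0,0],[0,0,0]],[[0,0,0],[0,0,0]],[[0,0,0],[0,0,0]],[[0,0,0],[0,0,0]],[[0,0,0],[0,0,0]],[[0,0,0],[0,0,0]],[[0,0,0],[0,0,0]]], gripper=0)

```text
time: 13.75
tool_pos: [0.5027, -0.0526, 0.0493]
tcp_rot: [-1.571, 0.018, -0.018]
wrist_force: [-0.4, -0.5, 0.1]
width: 1.0
```

```bash
python3 look.py w10
```

```text
13.75 [ 0.5027 -0.0526  0.0493] [[0.9997, 0.0, 0.0227], [-0.0227, -0.0, 0.9997], [0.0, -1.0, -0.0]] [-0.154  0.136  2.126 -0.     0.879 -0.131] [-0.38 -0.51  0.07] 1.000465265553414
```

View pics/w10.png

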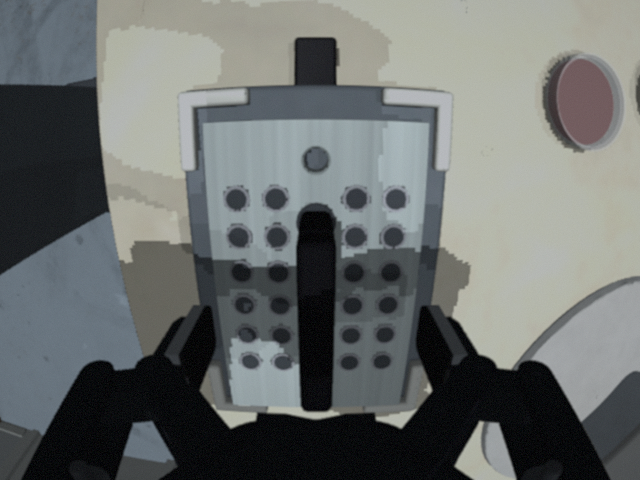

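The open jaws (212 and 420 px) are clear of the bar (315 px), and the plate lies inside the white lips. Next I go straight up.

Request:
play_rows(motion=[[[0,0,0.03],[0,0,0]],[[0,0,0.09],[0,0,0]],[[0,0,0.17],[0,0,0]],[[0,0,0.25],[0,0,0]],[[0,0,0.32],[0,0,0]],[[0,0,0.36],[0,0,0]],[[0,0,0.37],[0,0,0]],[[0,0,0.37],[0,0,0]]])

```text
time: 14.8
tool_pos: [0.5022, -0.0525, 0.1967]
tcp_rot: [-1.571, 0.019, -0.017]
wrist_force: [0.4, -0.2, 0.2]
width: 0.998
```

```bash
python3 look.py w11 plate; python3 - <<'E'
from h import *
im,d,W=fishworld('w11.npz')
rects(W,d,[('plate+lips',.503,-.052,.12,.028,.038),('lips',.503,-.052,.12,.022,.028),('slab',.503,-.052,.13,.012,.0225)])
im,d=cams.read_camera('scene'); save(im,'scene3');
E
```

```text
14.8 [ 0.5022 -0.0525  0.1967] [[0.9997, -0.0009, 0.0228], [-0.0228, 0.0002, 0.9997], [-0.0009, -1.0, 0.0001]] [-0.154 -0.034  2.     0.     1.177 -0.131] [ 0.41 -0.19  0.23] 0.998173483362648
plate [(array([ 0.5027, -0.0523,  0.0207]), 0.68)]
plate+lips 17997 [array([500. , -44.6]), array([111.2, 177.3]), np.float64(1.6)] z 0.0314 tilt mm/m [0.  0.1]
lips 2469 [array([502.3, -50.1]), array([187.6, 128.6]), np.float64(88.8)] z 0.0259 tilt mm/m [0.4 1.5]
slab 6966 [array([502.4, -37.7]), array([212.6, 131.1]), np.float64(88.5)] z 0.019 tilt mm/m [ 0.1 -8.4]
```

View pics/w11.png

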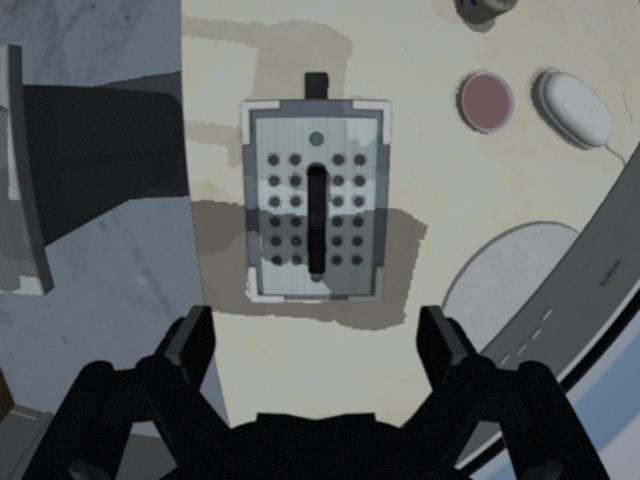

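View pics/scene3.png

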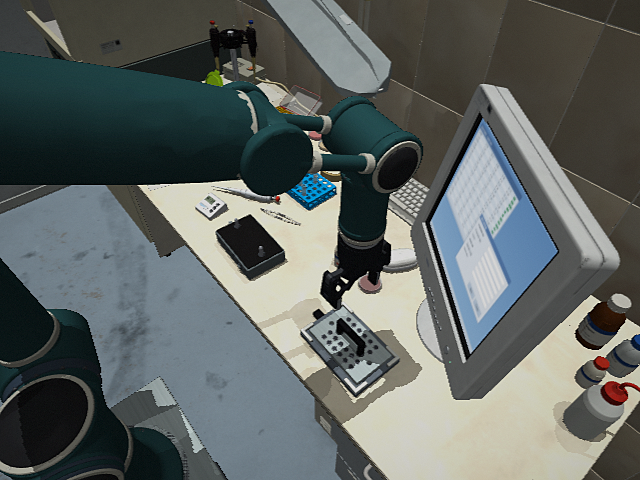

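```bash
python3 -c "
from h import *
print(bot.finish_job())"
```

```text
the job is handed in; nothing more can be done
None
```

The hold-down plate is off the manifold and lying flat on the parking stand, and the job was handed in at about 15 s of the 48 s allowed.

I gripped the plate by its handle bar, lifted it straight up off both dowels, carried it over and lowered it between the four lips. It touched down with only a few newtons at the wrist. I then opened the jaws and moved straight up, clear of everything.

- **Flat and seated:** the last wrist picture shows the plate inside all four lips with a gap on each side. Its measured tilt is about 0.1 mm/m. Its top reads 31.4 mm where 30 mm is expected. The same camera read about 1.4 mm high on the manifold too, so this fits an underside at 18 mm on the stand's bed.
- **Level during the lift:** the measured tilt stayed at or below 3 mm/m in the wrist camera. One scene-camera reading gave about 20 mm/m, which I put down to the arm partly hiding the plate.
- **Sensing pin:** I could not read its travel. That it is held down follows only from the plate lying flat.
- **Things round about:** nothing nearby looks moved in the last pictures. The reagent bottle was mostly hidden, and I did not measure any bystander again.

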